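Rock the tight stopper out of the decanter

TASK

The stopper is stuck tight in the decanter's neck, and a straight pull would only lift the decanter off the shelf. Rock the stopper several times over to both sides, towards one flat face and then the other, easing it up little by little until it comes out, while the decanter stays standing where it is. Then stand the stopper upright on the round coaster, let go, and leave the bottle, the shaker and the two tumblers as they are.

Things in the scene. Friction and masses are not known exactly. Their poses are not given: they have to be found in the camera images.
- decanter: Empty teardrop decanter, smoky grey glass, loose, 1 kg. 185 mm high; foot 160 mm, belly 170 mm across, narrowing to a neck 54 mm across (bore 42) from 145 mm height to the rim at 185. Origin: centre of the underside, z up. Free to stand, slide or tip.
- seal (a point): Point on the neck's axis 178 mm above the decanter's underside, amid 8 sprung rubber nubs pressing on the plug with 5.5 N each. They resist a straight pull of over 20 N, but slip while the stopper is rocked: then about 1.5 mm of rise is had per swing of 0.32 rad (0.16 either side of upright) about this point. After 14 mm of rise it is loose.
- stopper: Stopper, 0.18 kg, 88 mm high, at first upright in the neck, origin 152 mm above the decanter's, axes along the decanter's. Origin: centre of the flat underside, on which it can stand; z up. Tapered cork plug 40 mm long (26 mm across below, 32 above), then a dark wood collar 48 mm across, 4 mm thick (at first 7 mm clear of the rim), then the finial.
- stopper_top (a point): Centre of the top of the stopper's pale wood finial, 88 mm above its origin. The finial is a flat upright block 44 mm wide (stopper x), 14 mm thick (stopper y) and 44 mm high (44 to 88 mm above the origin). Its flat faces look to the stopper's +y and -y: pinch these, and rock towards +y and -y, that is about the stopper's x axis.
- coaster: Round white ceramic coaster, fixed, 100 mm across, 9 mm thick, flat top. Origin: centre of its underside. It lies to the left or to the right of the decanter.
- bottle: Closed green glass bottle, loose, 66 mm across and 230 mm high with a neck 34 mm across, standing close to one side of the decanter. Origin: centre of its underside. To be left alone.
- shaker: Steel cocktail shaker, loose, 74 mm across and 220 mm high, standing close to the other side of the decanter. Origin: centre of its underside. To be left alone.
- tumbler_a: Smoky grey glass tumbler, loose, 72 mm across and 90 mm high, standing near the coaster (about 110 mm from centre to centre). Origin: centre of its underside. To be left alone.
- tumbler_b: Second tumbler, same as the first, on the opposite side of the coaster. Origin: centre of its underside. To be left alone.
- tray: Bamboo tray, fixed, 180 by 130 mm with a rim 22 mm high, with a matte black ice scoop in it (35 mm high), on the other side of the decanter from the coaster. Origin: centre of its underside.
Not all that is in view belongs to the job. Of the things like the stopper, leave any that is pink, purple or red; of the rest the larger one is meant.

How it is judged:
By the outcome, as a careful person would: the job done as asked, in the order asked, and still so for the second after the job is handed in, with the robot touching nothing.
It also fails if it takes over 54 s, if anything falls off the work surface, if the arm or the gripper's body presses on something with over 40 N, if the wrist force passes 120 N, or if a joint passes its speed limit or range.

ROBOT

A 6-joint arm with a two-finger parallel gripper is mounted at the origin on the work surface. World frame = base frame: x ahead of the robot, y to its left, z up, the work surface at z = 0. Lengths are in m, angles in rad, forces in N, time in s.
With the tool pointing down it reaches from about 0.425 to 0.95 m from the base axis. Payload 3.5 kg.
Tool frame: the origin (TCP) lies at the very end of the fingers, on their centre line; the grasp point (between the pads) lies 19 mm behind it (tcp_to_grasp is the distance from the TCP to the grasp point, in m); z points along the fingers, y is the direction in which the jaws open and shut (so a half turn about z gives the same grasp; the last joint's range is limited). The gripper opens to 85 mm and grips with 20 to 120 N. Pads are 22 mm wide; open, the fingers measure 114 mm over their backs; the gripper's body (76 mm by 85 mm) begins 54 mm behind the grasp point. The pads swing forward as they close: fully open they stand 13 mm farther back than shut.
Start: joints at [-1.352, 0.286, 1.577, -0, 1.279, -0.15], TCP at [0.243, -0.63, 0.231] pointing down, gripper open.
Joint ranges: [-2.77, 2.77], [-0.9, 2.22], [0.21, 2.48], [-1.53, 4.67], [0.24, 2.81], [-2.84, 2.84]. Speed limits (rad/s): [2.79, 2.79, 3.14, 3.14, 3.14, 3.14].

INTERFACE

Orientations are given as a unit quaternion [x, y, z, w].
In Python, from plant import * gives the robot as it stands. The module is installed in compiled form; this text tells all that it offers.
- The arm moves only by the tool arm_command, never from a script. Its argument "steps" is a list of rows, each a list of 3 entries, a list of its own where there are three numbers: the turn, a rotation vector about the tool's x, y, z in rad, then the shift along the tool's x, y, z in m, then the gripper command: -1 is shut, 1 is fully open, values between are in proportion. A call has 1 to 12 rows; each row is the pose to reach, as a shift and turn from the pose measured when the call began, along the tool's axes at that moment; what a row does not reach only later rows make up. A row lasts 1/8 s, in which the tool goes at most 62.5 mm and 10.7 degrees, less where a joint would pass 70% of its speed; a pose out of reach is approached as far as the arm can. A call with a gripper value outside its range is refused whole. The fingers move at their own pace and stop on an object; "force" is the grip in N (left out, the last holds). Time passes only in rows, so rows that repeat a pose let the fingers close. It gives the time, the measured TCP pose, the force and the opening at its end, in the units of the state.
- get_state(): the state, without advancing time (a new reading comes with each control period).
- read_camera(name): name is "scene" or "top" or "wrist"; returns a dict with "frame" (420x560x3 uint8, red, green, blue), "vfov" (degrees; the focal length in pixels is half the picture's height over the tangent of half this angle, whatever the lens; pixels are square), "cx", "cy" (the principal point, pixels), "position" and "rotation" of the camera in the world; the wrist camera has in their place "mount" (4x4, takes a point from camera to tool coordinates, whose origin is the TCP and whose axes are the flange's). Camera axes: x right, y up, looking along -z (the intrinsics and any distortion apply to the point x, -y, -z); pixel columns grow to the right and rows downward; lengths in m; the calibration is good to about 2 mm. A picture is of the moment at which its call begins: read the wrist's pose just before it. There is no depth.
- sign_off(): hands the job in, once; it reports no verdict.
The state is a dict: "time": time; "qpos": joint angles; "dq": joint speeds; "joint_efforts": joint torques, N m; "eef_pos": TCP position; "tcp_rot": TCP orientation; "contact_force": force on the tool from outside, world axes, zero at the start; "wrist_torque": the same for the moment, N m; "opening": opening from 0.0 (shut) to 1.0 (fully open).
Only numpy, scipy, OpenCV 4.12 (cv2) and the standard library are available. Lean on these libraries where they do the work, as an engineer would, in place of code of your own. Each camera call takes 0.05 s, during which the arm holds its last target.

## Working session

There is one attempt and no reset: what is moved stays moved. The work goes in short steps, Python scripts to look and compute and a tool call to move; the robot and the scene stay as the last step left them, time stands still between calls to the robot, and variables do not carry over. Pictures are saved under pics/ and viewed, and the job is handed in when it is done.

Besides the shell and the picture viewer there is one more tool, called as name(argument=value, ...), one argument or row to a line, values as JSON. arm_command: Moves the arm, as the interface text tells. Its arguments: {"type":"object","properties":{"steps":{"type":"array"},"force":{"type":"number"}},"required":["steps"]}

```bash
mkdir -p pics; cat > h.py <<'E'
from plant import *
import numpy as np, cv2
from scipy.spatial.transform import Rotation as R
def snap(name,fn,scale=1):
    s=get_state(); c=read_camera(name); f=c["frame"]
    cv2.imwrite("pics/"+fn,f[:,:,::-1]); 
    np.save("pics/"+fn+".npy",{"c":c,"s":s},allow_pickle=True)
    return c,s
def load(fn):
    d=np.load("pics/"+fn+".npy",allow_pickle=True).item(); return d["c"],d["s"]
E
python3 - <<'E'
from h import *
for n in ("scene","top","wrist"):
    c,s=snap(n,n+"0.png")
    print(n,{k:v for k,v in c.items() if k!="frame"})
print(s)
E
```

```text
scene {'vfov': 51.875846687137944, 'cx': 285.04306371808724, 'cy': 217.3132527697203, 'position': array([1.32300116, 0.06852598, 0.79748315]), 'rotation': array([0.30429128, 0.32450842, 0.65533897, 0.61043586])}
top {'vfov': 45.31995131840644, 'cx': 274.5530036786506, 'cy': 208.9380047559358, 'position': array([0.27297997, 0.00871981, 1.46081591]), 'rotation': array([-0.04883312,  0.06415687,  0.71417025, -0.69531294])}
wrist {'vfov': 62.29229918712833, 'cx': 277.8748384478629, 'cy': 202.83983596037754, 'mount': array([[ 5.28777028e-04,  9.52842456e-01,  3.03464948e-01,
         7.79208261e-02],
       [ 9.99999710e-01, -6.70371825e-04,  3.62420313e-04,
        -3.87890341e-04],
       [ 5.48763812e-04,  3.03464669e-01, -9.52842534e-01,
        -1.41310073e-01],
       [ 0.00000000e+00,  0.00000000e+00,  0.00000000e+00,
         1.00000000e+00]])}
{'time': 0.1, 'qpos': array([-1.35201082e+00,  2.87137247e-01,  1.57804038e+00,  7.71348152e-06,
        1.27860445e+00, -1.49985464e-01]), 'dq': array([-0.000222  , -0.002547  , -0.00254468,  0.0004924 , -0.00032119,
        0.00032017]), 'joint_efforts': array([ 4.18808286e-04, -4.07297266e+01, -2.93698579e+01, -1.43907509e-04,
        3.44064072e-03, -1.09912779e-05]), 'eef_pos': array([ 0.24322385, -0.62901457,  0.23004009]), 'tcp_rot': array([ 9.83048719e-01,  1.83341262e-01, -3.39608173e-05, -1.09419132e-03]), 'contact_force': array([-0.31636213,  0.23439397,  0.68798042]), 'wrist_torque': array([ 0.01870314, -0.00132448, -0.00083471]), 'opening': 1.0042096262611409}
```

View pics/scene0.png

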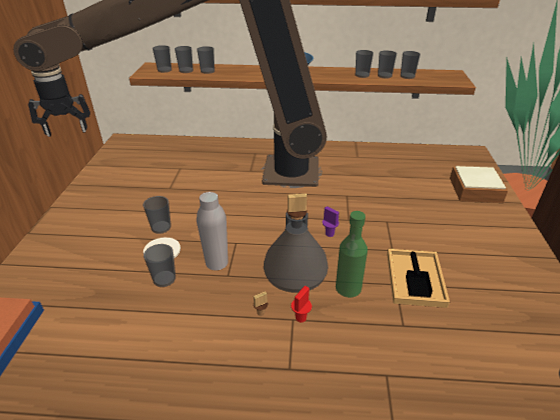

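View pics/top0.png

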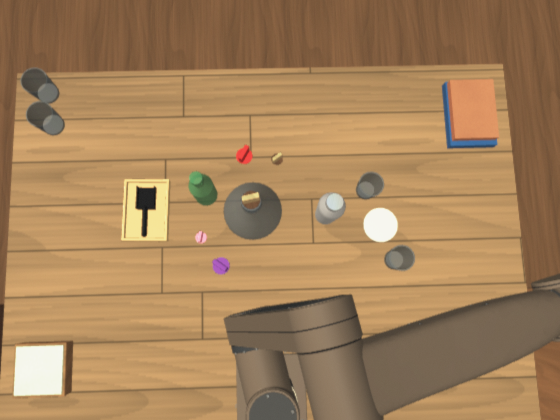

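View pics/wrist0.png

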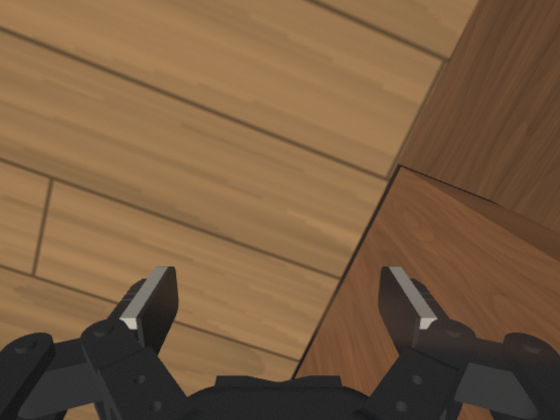

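The scene view shows the decanter at (296,255) with the pale finial at (297,207). The shaker is at (213,235), the bottle at (352,265), the coaster at (162,249) between the tumblers at (158,215) and (161,265), and the tray at (417,277).

There are five candidates for the stopper, by top-view pixel:
- pale, in the decanter at (250,197)
- small pale at (277,158)
- red (244,156)
- purple (221,266)
- pink (201,237)

The pink, purple and red ones are ruled out. Of the two pale ones, the larger is the one in the decanter neck. I'll confirm that in an enlarged crop.

```bash
cat >> h.py <<'E'
def campose(c,s=None):
    if "mount" in c:
        T=np.eye(4);T[:3,:3]=R.from_quat(s["tcp_rot"]).as_matrix();T[:3,3]=s["eef_pos"]
        M=T@c["mount"]; return M[:3,3],M[:3,:3]
    return np.array(c["position"]),R.from_quat(c["rotation"]).as_matrix()
def foc(c): return c["frame"].shape[0]/2/np.tan(np.radians(c["vfov"])/2)
def ray(c,s,u,v):
    p,M=campose(c,s);f=foc(c)
    d=M@np.array([(u-c["cx"])/f,-(v-c["cy"])/f,-1]);return p,d/np.linalg.norm(d)
def onplane(c,s,u,v,z):
    p,d=ray(c,s,u,v);return p+d*(z-p[2])/d[2]
def proj(c,s,X):
    p,M=campose(c,s);q=M.T@(np.array(X)-p);f=foc(c)
    return np.array([c["cx"]+f*q[0]/-q[2],c["cy"]-f*q[1]/-q[2]])
def tri(r1,r2):
    (a,d),(b,e)=r1,r2
    A=np.stack([d,-e],1);t=np.linalg.lstsq(A,b-a,rcond=None)[0]
    P,Q=a+d*t[0],b+e*t[1];return (P+Q)/2,np.linalg.norm(P-Q)
E
python3 - <<'E'
from h import *
c,s=load("scene0.png"); f=c["frame"][:,:,::-1]
a=cv2.resize(f[180:330,240:400],None,fx=5,fy=4*1.0,interpolation=cv2.INTER_CUBIC)
a=cv2.resize(f[180:330,230:380],(600,600),interpolation=cv2.INTER_CUBIC)
cv2.imwrite("pics/cs.png",a)
c,s=load("top0.png"); f=c["frame"][:,:,::-1]
cv2.imwrite("pics/ct.png",cv2.resize(f[145:275,180:310],(598,598),interpolation=cv2.INTER_CUBIC))
cv2.imwrite("pics/ct2.png",cv2.resize(f[165:275,305:425],(600,550),interpolation=cv2.INTER_CUBIC))
E
```

```text
(no output)
```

View pics/cs.png

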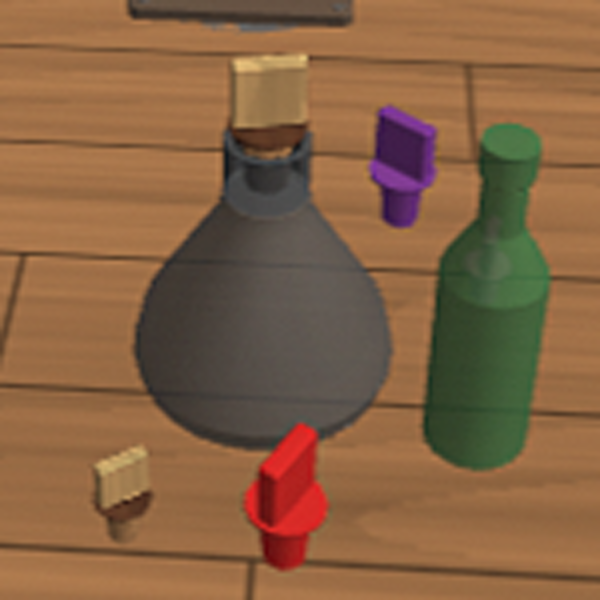

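View pics/ct.png

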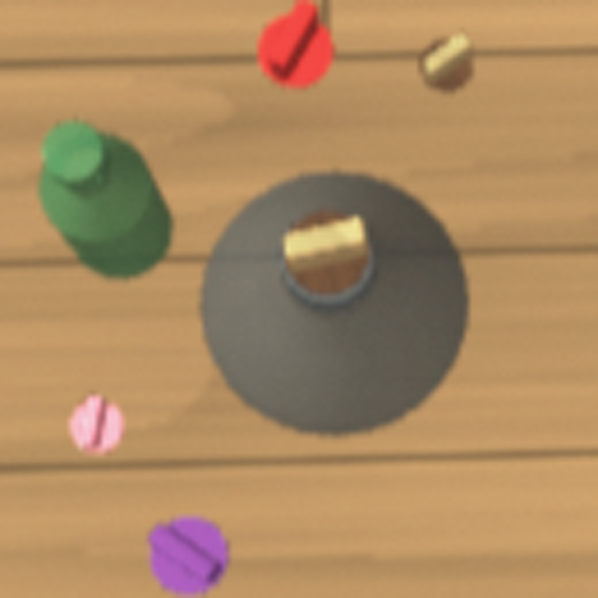

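View pics/ct2.png

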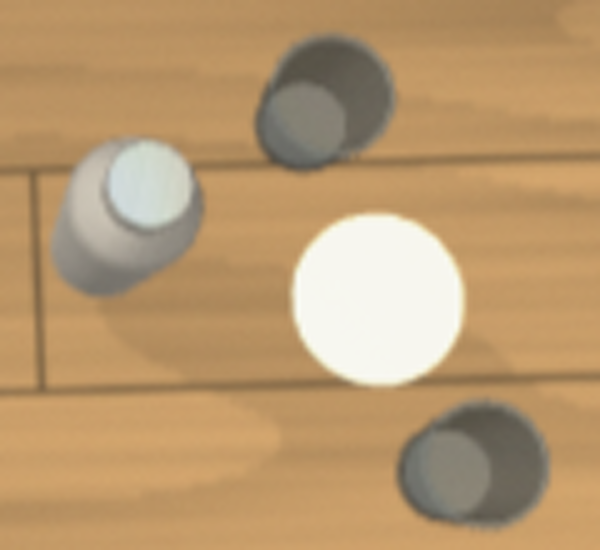

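The crop confirms it: the larger pale stopper with a wood collar sits in the decanter neck, at crop (270,90). The small pale decoy stands on the table at crop (122,490). Next I'll measure positions.

```bash
python3 - <<'E'
from h import *
ct,st=load("top0.png"); cs,ss=load("scene0.png")
def comp(mask,x0,y0,x1,y1):
    m=np.zeros_like(mask);m[y0:y1,x0:x1]=mask[y0:y1,x0:x1]
    n,l,stt,cen=cv2.connectedComponentsWithStats(m)
    i=1+np.argmax(stt[1:,4]);return (l==i).astype(np.uint8),cen[i],stt[i]
h=cv2.cvtColor(ct["frame"],cv2.COLOR_RGB2HSV); 
print(h[190:206,250]); 
# coaster
m=((h[...,1]<40)&(h[...,2]>200)).astype(np.uint8)
m1,cen,stt=comp(m,350,195,410,250);print("coaster",cen,stt,onplane(ct,st,*cen,.009))
P=[onplane(ct,st,cen[0]+a,cen[1],.009) for a in(-stt[2]/2,stt[2]/2)];print("dia",np.linalg.norm(P[0]-P[1]))
# finial top
f=ct["frame"].astype(int)
for y in range(188,208): print(y,[tuple(f[y,x]) for x in range(240,262,3)])
E
```

```text
[[ 14  72 110]
 [ 13 108 116]
 [ 13 124 119]
 [ 16 120 134]
 [ 21 108 192]
 [ 23 103 220]
 [ 24 101 223]
 [ 24 100 225]
 [ 21 105 220]
 [ 19 111 183]
 [ 18 114 143]
 [ 18 115 140]
 [ 16 119 131]
 [ 13 125 120]
 [ 12 125 118]
 [ 12 123 118]]
coaster [380.02699663 224.38695163] [364 208  33  34 889] [ 0.45334736 -0.33303309  0.009     ]
dia 0.09683879589944366
188 [(np.int64(112), np.int64(107), np.int64(95)), (np.int64(110), np.int64(106), np.int64(94)), (np.int64(107), np.int64(104), np.int64(92)), (np.int64(105), np.int64(101), np.int64(89)), (np.int64(101), np.int64(96), np.int64(85)), (np.int64(97), np.int64(92), np.int64(81)), (np.int64(94), np.int64(87), np.int64(76)), (np.int64(89), np.int64(83), np.int64(73))]
189 [(np.int64(114), np.int64(111), np.int64(98)), (np.int64(110), np.int64(107), np.int64(95)), (np.int64(108), np.int64(104), np.int64(92)), (np.int64(106), np.int64(99), np.int64(89)), (np.int64(102), np.int64(97), np.int64(85)), (np.int64(97), np.int64(92), np.int64(81)), (np.int64(94), np.int64(89), np.int64(79)), (np.int64(89), np.int64(83), np.int64(74))]
190 [(np
[... 5970 characters left out ...]
), np.int64(102)), (np.int64(112), np.int64(112), np.int64(107)), (np.int64(114), np.int64(84), np.int64(62)), (np.int64(119), np.int64(86), np.int64(61)), (np.int64(113), np.int64(81), np.int64(58)), (np.int64(118), np.int64(86), np.int64(62)), (np.int64(101), np.int64(100), np.int64(93)), (np.int64(81), np.int64(78), np.int64(70))]
207 [(np.int64(119), np.int64(113), np.int64(102)), (np.int64(99), np.int64(100), np.int64(96)), (np.int64(110), np.int64(90), np.int64(75)), (np.int64(118), np.int64(85), np.int64(62)), (np.int64(112), np.int64(82), np.int64(58)), (np.int64(118), np.int64(95), np.int64(78)), (np.int64(95), np.int64(96), np.int64(93)), (np.int64(86), np.int64(81), np.int64(74))]
```

```bash
python3 - <<'E'
from h import *
ct,st=load("top0.png"); cs,ss=load("scene0.png")
f=ct["frame"].astype(int)
m=np.zeros(f.shape[:2],np.uint8); b=(f[...,0]>165)&(f[...,2]>85); m[186:206,240:264]=b[186:206,240:264]
pts=np.argwhere(m)[:,::-1].astype(np.float32)
r=cv2.minAreaRect(pts);print(r, len(pts)); cen=pts.mean(0);print(cen)
z=.152+.088
W=np.array([onplane(ct,st,*p,z)[:2] for p in pts]); C=W.mean(0)
w,v=np.linalg.eigh(np.cov((W-C).T));print("top centre",C,"long axis",v[:,1],"len",np.sqrt(12*w), "ang",np.degrees(np.arctan2(v[1,1],v[0,1])))
# scene finial mask
f=cs["frame"].astype(int)
h=cv2.cvtColor(cs["frame"],cv2.COLOR_RGB2HSV)
print(h[190:220:2,297].tolist()); print(h[203,284:312:2].tolist())
print(proj(cs,ss,[*C,z]))
for e in(-1,1): print("end",proj(cs,ss,[*(C+e*.022*v[:,1]),z]),[proj(cs,ss,[*(C+e*.022*v[:,1]+t*.007*v[:,0]),z]).round(1) for t in(-1,1)])
# decanter foot / belly from top silhouettes: belly 170 widest at some height
h=cv2.cvtColor(ct["frame"],cv2.COLOR_RGB2HSV)
md=((h[...,1]<70)&(h[...,2]<150)).astype(np.uint8); q=np.zeros_like(md);q[175:250,218:290]=md[175:250,218:290]
cnt=max(cv2.findContours(q,0,2)[0],key=cv2.contourArea); (x,y),rad=cv2.minEnclosingCircle(cnt);print("dec",x,y,rad)
for zz in(0.0,.03,.05): print(zz,onplane(ct,st,x,y,zz),np.linalg.norm(onplane(ct,st,x+rad,y,zz)-onplane(ct,st,x-rad,y,zz)))
cv2.imwrite("pics/fin.png",cv2.resize(cs["frame"][185:235,270:325,::-1],(660,600),interpolation=cv2.INTER_NEAREST))
E
```

```text
((249.97804260253906, 196.39755249023438), (6.076344013214111, 17.111543655395508), 77.90524291992188) 104
[250.07692 196.42308]
top centre [0.50238825 0.03884163] long axis [-0.21488912  0.97663845] len [0.01514954 0.042746  ] ang 102.40902215373835
[[13, 141, 164], [13, 144, 163], [19, 123, 212], [19, 121, 187], [16, 129, 142], [16, 128, 146], [16, 128, 145], [17, 127, 148], [17, 128, 147], [16, 127, 148], [17, 127, 147], [9, 153, 85], [11, 155, 92], [10, 153, 85], [14, 140, 148]]
[[14, 142, 169], [14, 142, 176], [16, 127, 114], [17, 129, 172], [16, 129, 166], [16, 129, 154], [16, 126, 148], [17, 128, 147], [17, 128, 151], [17, 129, 150], [17, 128, 155], [16, 133, 161], [13, 142, 172], [14, 141, 168]]
[296.36669794 194.83331898]
end [286.88847933 195.60455265] [array([287.3, 197.3]), array([286.4, 193.9])]
end [305.79526625 194.06612531] [array([306.4, 195.8]), array([305.2, 192.4])]
dec 252.0454559326172 210.5 28.57976722717285
0.0 [0.50528031 0.03985768 0.        ] 0.16783944432133568
0.03 [0.50050968 0.03921822 0.03      ] 0.1643926148398113
0.05 [0.49732926 0.03879191 0.05      ] 0.16209472851879503
```

View pics/fin.png

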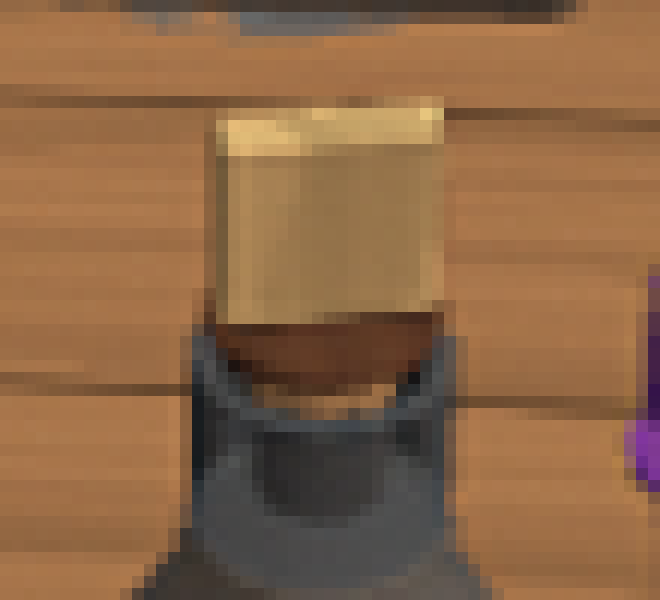

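The two views agree on the finial top to within about 1 px: centre ≈ (0.502, 0.039, 0.24), 43 mm long, long axis at 102°. The decanter comes out at (0.50, 0.039). The coaster is at (0.453, −0.333), diameter 97 mm. Next I'll hover above the finial and refine with the wrist camera.

```bash
cat >> h.py <<'E'
def Rdown(yang,tilt_axis=None):  # tool y heading (rad), z down
    y=np.array([np.cos(yang),np.sin(yang),0]);z=np.array([0,0,-1.]);x=np.cross(y,z)
    return np.stack([x,y,z],1)
def plan(P,Rm,s=None):
    s=s or get_state();R0=R.from_quat(s["tcp_rot"]).as_matrix()
    return R.from_matrix(R0.T@Rm).as_rotvec(),R0.T@(np.array(P)-s["eef_pos"])
E
python3 - <<'E'
from h import *
print(plan([.503,.039,.33],Rdown(np.radians(12.4))))
E
```

```text
(array([-1.31807332e-03, -1.58345142e-03, -1.41843169e+00]), array([ 0.48315454, -0.52971829, -0.0986509 ]))
```

arm_command(
  steps=[
    [[0,0,-0.12],[0.04,-0.044,-0.015],1],
    [[0,0,-0.24],[0.08,-0.088,-0.03],1],
    [[0,0,-0.36],[0.12,-0.132,-0.045],1],
    [[0,0,-0.48],[0.16,-0.176,-0.06],1],
    [[0,0,-0.6],[0.2,-0.22,-0.075],1],
    [[0,0,-0.72],[0.24,-0.264,-0.09],1],
    [[0,0,-0.84],[0.28,-0.308,-0.1],1],
    [[0,0,-0.96],[0.32,-0.352,-0.1],1],
    [[0,0,-1.08],[0.36,-0.396,-0.1],1],
    [[0,0,-1.2],[0.4,-0.44,-0.1],1],
    [[0,0,-1.32],[0.44,-0.485,-0.1],1],
    [[0,0,-1.42],[0.483,-0.53,-0.1],1],
  ],
)

```text
time: 1.65
eef_pos: [0.5029, 0.0412, 0.3313]
tcp_rot: [0.625, 0.781, 0.001, -0.0]
contact_force: [-0.3, -1.6, 0.0]
opening: 1.001
```

arm_command(
  steps=[
    [[0,0,0],[0,0,0],1],
  ],
)

```text
time: 1.78
eef_pos: [0.5032, 0.0448, 0.3308]
tcp_rot: [0.622, 0.783, 0.001, -0.001]
contact_force: [-0.7, -0.4, -0.1]
opening: 1.001
```

```bash
python3 - <<'E'
from h import *
c,s=snap("wrist","wrist1.png"); print(s["time"],s["eef_pos"],s["contact_force"],plan([.503,.039,.33],Rdown(np.radians(12.4)),s))
print(proj(c,s,[.5024,.0388,.24]))
E
```

```text
1.775 [0.50319442 0.04478507 0.33076749] [-0.69339541 -0.44857096 -0.07213792] (array([-0.00041767, -0.00244687,  0.01174223]), array([-0.00559303, -0.00149759,  0.00075439]))
[274.62818954 216.53392639]
```

View pics/wrist1.png

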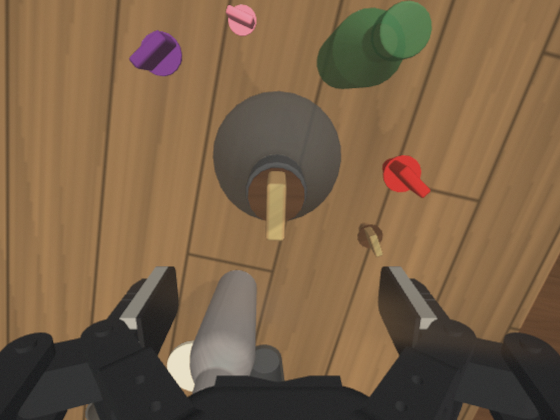

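The wrist view shows the finial at about (276,205), centred between the jaws and aligned with them. I'll measure it precisely.

```bash
python3 - <<'E'
from h import *
c,s=load("wrist1.png"); f=c["frame"]
cv2.imwrite("pics/w1c.png",cv2.resize(f[160:250,235:320,::-1],(566,600),interpolation=cv2.INTER_NEAREST))
h=cv2.cvtColor(f,cv2.COLOR_RGB2HSV)
print(h[168:244:4,275].tolist()); print(h[225,262:292].tolist())
E
```

```text
[[11, 103, 84], [17, 117, 151], [17, 116, 156], [17, 118, 156], [20, 104, 186], [21, 105, 182], [21, 105, 184], [21, 105, 182], [21, 105, 180], [21, 104, 176], [21, 105, 177], [21, 107, 179], [21, 107, 172], [21, 108, 173], [21, 106, 173], [21, 108, 194], [21, 108, 196], [21, 109, 196], [17, 118, 147]]
[[16, 124, 142], [16, 121, 141], [16, 122, 142], [16, 121, 133], [17, 117, 137], [18, 116, 154], [19, 112, 162], [20, 110, 170], [20, 107, 172], [21, 108, 172], [21, 107, 172], [21, 106, 173], [21, 108, 173], [21, 108, 175], [20, 107, 178], [21, 106, 182], [21, 107, 186], [21, 108, 191], [21, 108, 193], [21, 109, 194], [19, 114, 194], [17, 118, 195], [17, 119, 159], [17, 120, 119], [16, 122, 123], [16, 121, 133], [16, 124, 134], [15, 122, 134], [15, 120, 132], [16, 121, 135]]
```

View pics/w1c.png

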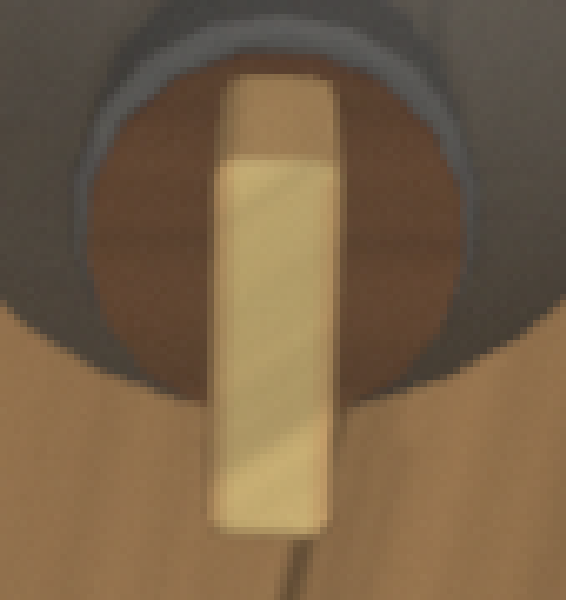

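```bash
python3 - <<'E'
from h import *
c,s=load("wrist1.png")
q=[(266.8,183.2),(285.5,183.2),(284.,239.),(265.9,239.)]
P=np.array([onplane(c,s,*p,.24) for p in q]);print(P)
C=P.mean(0);print("C",C,"len",np.linalg.norm((P[0]+P[1])/2-(P[2]+P[3])/2),"thick",np.linalg.norm(P[0]-P[1]),np.linalg.norm(P[2]-P[3]))
a=(P[0]+P[1])/2-(P[2]+P[3])/2;print("ang",np.degrees(np.arctan2(a[1],a[0])))
ct,st=load("top0.png");r2=ray(ct,st,250.0,196.4)
cs,ss=load("scene0.png");r3=ray(cs,ss,297.0,195.1)
r1=ray(c,s,*np.mean(q,0))
for A,B in((r1,r2),(r1,r3),(r2,r3)):print(tri(A,B))
E
```

```text
[[0.49169228 0.0613271  0.24      ]
 [0.50423302 0.06424775 0.24      ]
 [0.51288461 0.02349662 0.24      ]
 [0.50011125 0.02052063 0.24      ]]
C [0.50223029 0.04239803 0.24      ] len 0.04166247260238587 thick 0.01287634314770239 0.013115448694881
ang 101.82173428568247
(array([0.50349177, 0.03949723, 0.23058358]), np.float64(0.0014980869513197608))
(array([0.50204987, 0.04132231, 0.23864326]), np.float64(0.0021994064794517124))
(array([0.50253262, 0.03968231, 0.23940251]), np.float64(0.0012633569009139222))
```

The wrist view gives (0.5022, 0.042) and the top view with scene gives (0.5025, 0.040). Both agree across the flat faces, and the yaw is about 102°. Now I'll descend with TCP z at 0.204.

```bash
python3 - <<'E'
from h import *
s=get_state();print(plan([.5023,.0408,.26],Rdown(np.radians(12.1)),s),plan([.5023,.0408,.204],Rdown(np.radians(12.1)),s),s["dq"])
E
```

```text
(array([-0.000875  , -0.00171905,  0.01434351]), array([-0.00232299, -0.00101205,  0.0707209 ])) (array([-0.000875  , -0.00171905,  0.01434351]), array([-0.00241961, -0.00096374,  0.1267208 ])) [-0.05816072 -0.01711164  0.01510406 -0.01033817  0.0039289  -0.00296119]
```

arm_command(
  steps=[
    [[0,0,0.014],[-0.002,-0.001,0.025],1],
    [[0,-0.001,0.014],[-0.002,-0.001,0.05],1],
    [[0,-0.002,0.014],[-0.002,-0.001,0.07],1],
    [[0,-0.002,0.014],[-0.002,-0.001,0.07],1],
    [[0,-0.002,0.014],[-0.002,-0.001,0.07],1],
  ],
  force=70,
)

```text
time: 2.45
eef_pos: [0.5025, 0.0402, 0.2617]
tcp_rot: [0.629, 0.777, -0.0, 0.0]
contact_force: [-0.9, -0.0, 0.3]
opening: 0.998
```

```bash
python3 - <<'E'
from h import *
c,s=snap("wrist","wrist2.png")
print(s["time"],s["eef_pos"],s["dq"].round(4),s["contact_force"],plan([.5023,.0408,.204],Rdown(np.radians(12.1)),s))
f=c["frame"];print(proj(c,s,[.5023,.0408,.24]))
cv2.imwrite("pics/w2c.png",cv2.resize(f[130:290,200:360,::-1],(600,600),interpolation=cv2.INTER_NEAREST))
E
```

```text
2.45 [0.50254081 0.04023382 0.26171385] [ 0.0065 -0.0045 -0.0178  0.0004 -0.0041  0.0009] [-0.91701773 -0.04071624  0.28209407] (array([ 0.00034611,  0.00088487, -0.00115314]), array([ 0.000655  , -0.00013748,  0.05771325]))
[277.23373743 250.34955729]
```

View pics/w2c.png

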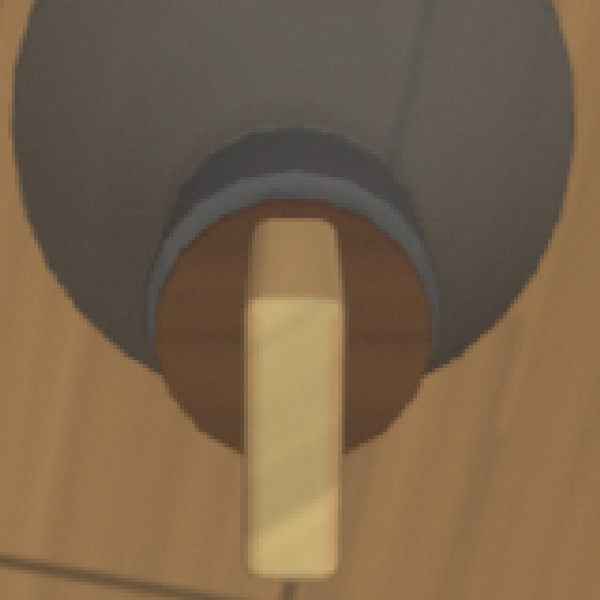

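Collar diameter 48 mm matches the nominal height (depth 0.2247 m measured against 0.223 expected). The jaw-direction error is about 0.3 mm. Now I'll descend and grip.

arm_command(
  steps=[
    [[0,0,0],[0.001,0,0.02],1],
    [[0,0,0],[0.001,0,0.04],1],
    [[0,0,0],[0.001,0,0.055],1],
    [[0,0,0],[0.001,0,0.058],1],
    [[0,0,0],[0.001,0,0.058],1],
    [[0,0,0],[0.001,0,0.058],0.2],
    [[0,0,0],[0.001,0,0.058],-0.5],
    [[0,0,0],[0.001,0,0.058],-1],
    [[0,0,0],[0.001,0,0.058],-1],
    [[0,0,0],[0.001,0,0.058],-1],
    [[0,0,0],[0.001,0,0.058],-1],
  ],
  force=70,
)

```text
time: 3.88
eef_pos: [0.5028, 0.0411, 0.2041]
tcp_rot: [0.629, 0.778, -0.0, 0.001]
contact_force: [0.3, -1.0, -0.5]
opening: 0.151
```

```bash
python3 - <<'E'
from h import *
c,s=snap("scene","scene1.png");w,s=snap("wrist","wrist3.png")
print(s["time"],s["eef_pos"],s["tcp_rot"],s["opening"],s["contact_force"],s["wrist_torque"])
f=c["frame"];g=w["frame"]
cv2.imwrite("pics/s1c.png",np.hstack([cv2.resize(f[150:300,220:370,::-1],(400,400)),cv2.resize(g[:,:,::-1],(400,300)) if 0 else cv2.resize(g[100:380,140:420,::-1],(400,400))]))
E
```

```text
3.925 [0.502783   0.04108929 0.20403006] [ 6.28877312e-01  7.77503760e-01 -1.18332937e-05  1.10898665e-03] 0.15609306122435274 [-0.21898125 -1.328854   -1.5059497 ] [-0.26570592 -0.14863154  0.1320107 ]
```

View pics/s1c.png

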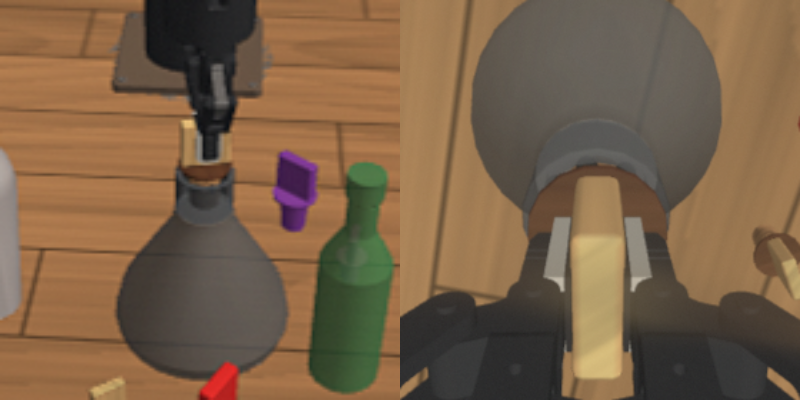

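The finial is gripped (13.3 mm opening) with the decanter undisturbed. I'll write a helper for the rocking moves and start with a half swing.

```bash
cat >> h.py <<'E'
S0=np.array([.5028,.0411,.178]); RU=Rdown(np.radians(12.1))
RU=R.from_quat([6.28877e-01,7.77504e-01,0,0]).as_matrix()
def rock(th0,th1,h0,h1,n=4,hold=1):
    s=get_state();print("t",round(s["time"],2),"F",s["contact_force"].round(1),"T",s["wrist_torque"].round(2),"open",round(s["opening"],3))
    # present tilt and rise
    Rm=R.from_quat(s["tcp_rot"]).as_matrix();rv=R.from_matrix(RU.T@Rm).as_rotvec();d=RU.T@(s["eef_pos"]-S0)
    print("tilt",rv.round(3),"d",d.round(4),"len",np.linalg.norm(d).round(4))
    for i in list(range(1,n+1))+[n]*hold:
        a=i/n;th=th0+(th1-th0)*a;h=h0+(h1-h0)*a
        Rt=RU@R.from_rotvec([th,0,0]).as_matrix()
        r,p=plan(S0+Rt@np.array([0,0,-(.026+h)]),Rt,s)
        print([[round(float(x),3) for x in r],[round(float(x),4) for x in p],-1],end=", ")
    print()
E
python3 -c "
from h import *
rock(0,.16,0,.0004,3,1)"
```

```text
t 3.98 F [ 0.6 -0.9 -0.9] T [-0.28 -0.11  0.07] open 0.155
tilt [-0.001 -0.002  0.   ] d [ 0.    -0.    -0.026] len 0.026
[[0.055, 0.002, -0.0], [-0.0, 0.0014, -0.0001], -1], [[0.108, 0.002, -0.0], [-0.0, 0.0028, -0.0001], -1], [[0.161, 0.002, -0.0], [-0.0, 0.0042, -0.0], -1], [[0.161, 0.002, -0.0], [-0.0, 0.0042, -0.0], -1],
```

arm_command(
  steps=[
    [[0.055,0,0],[0,0.0014,-0.0001],-1],
    [[0.108,0,0],[0,0.0028,-0.0001],-1],
    [[0.161,0,0],[0,0.0042,0],-1],
    [[0.161,0,0],[0,0.0042,0],-1],
    [[0.161,0,0],[0,0.0042,0],-1],
  ],
)

```text
time: 4.6
eef_pos: [0.5069, 0.0422, 0.2041]
tcp_rot: [0.627, 0.775, -0.062, -0.049]
contact_force: [-0.6, -0.1, 1.0]
opening: 0.154
```

```bash
python3 -c "
from h import *
c,s=snap('scene','scene2.png');cv2.imwrite('pics/s2c.png',cv2.resize(c['frame'][150:300,220:370,::-1],(600,600)))
rock(.16,-.16,.0004,.0016,4,1)"
```

```text
t 4.65 F [-0.2  0.8  1.6] T [ 0.06 -0.03 -0.06] open 0.155
tilt [ 0.158 -0.001  0.   ] d [ 0.0002  0.0042 -0.0262] len 0.0265
[[-0.078, 0.001, -0.001], [-0.0002, -0.0021, -0.0001], -1], [[-0.158, 0.001, -0.0], [-0.0002, -0.0043, -0.0002], -1], [[-0.238, 0.001, -0.0], [-0.0002, -0.0065, -0.0], -1], [[-0.318, 0.001, -0.0], [-0.0002, -0.0087, 0.0003], -1], [[-0.318, 0.001, -0.0], [-0.0002, -0.0087, 0.0003], -1],
```

View pics/s2c.png

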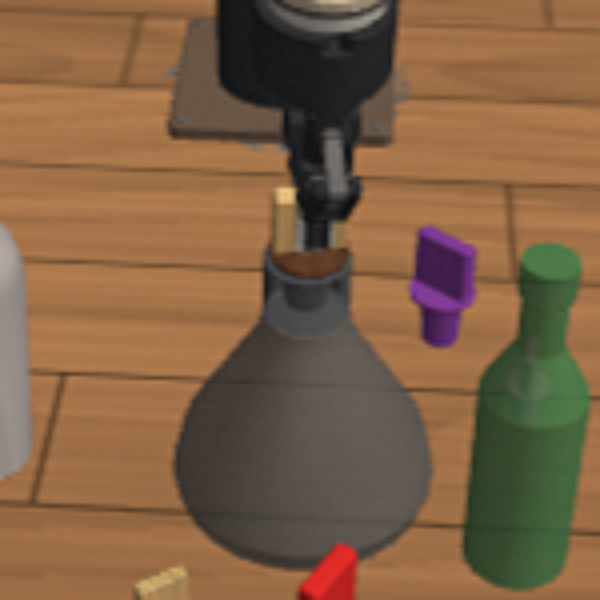

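The stopper has tilted toward the robot's front and the decanter stands still, with forces near zero. Next is a full swing back with a slight lift.

arm_command(
  steps=[
    [[-0.08,0,0],[0,-0.0021,-0.0002],-1],
    [[-0.16,0,0],[0,-0.0043,-0.0003],-1],
    [[-0.24,0,0],[0,-0.0066,-0.0002],-1],
    [[-0.32,0,0],[0,-0.0088,0.0001],-1],
    [[-0.32,0,0],[0,-0.0088,0.0001],-1],
  ],
)

```text
time: 5.28
eef_pos: [0.4979, 0.0406, 0.2058]
tcp_rot: [0.627, 0.774, 0.063, 0.052]
contact_force: [0.6, 2.3, 1.3]
opening: 0.154
```

```bash
python3 -c "
from h import *
rock(-.16,.16,.0016,.003,4,1)"
```

```text
t 5.28 F [0.6 2.3 1.3] T [0.26 0.1  0.02] open 0.154
tilt [-0.164 -0.001  0.001] d [ 0.0005 -0.0049 -0.0278] len 0.0282
[[0.084, 0.001, -0.001], [-0.0005, 0.0027, 0.0003], -1], [[0.164, 0.001, -0.001], [-0.0005, 0.0049, 0.0003], -1], [[0.244, 0.001, -0.001], [-0.0005, 0.0072, 0.0004], -1], [[0.324, 0.001, -0.001], [-0.0005, 0.0095, 0.0007], -1], [[0.324, 0.001, -0.001], [-0.0005, 0.0095, 0.0007], -1],
```

arm_command(
  steps=[
    [[0.084,0,0],[-0.0005,0.0027,0.0002],-1],
    [[0.164,0,0],[-0.0005,0.005,0.0001],-1],
    [[0.244,0,0],[-0.0005,0.0073,0.0002],-1],
    [[0.324,0,0],[-0.0005,0.0096,0.0004],-1],
    [[0.324,0,0],[-0.0005,0.0096,0.0004],-1],
  ],
)

```text
time: 5.9
eef_pos: [0.5074, 0.0422, 0.2065]
tcp_rot: [0.627, 0.775, -0.064, -0.051]
contact_force: [-1.8, -0.3, 2.0]
opening: 0.156
```

```bash
python3 -c "
from h import *
rock(.16,-.16,.0034,.0048,4,1)"
```

```text
t 5.9 F [-1.8 -0.3  2. ] T [-0.02  0.3  -0.  ] open 0.156
tilt [ 0.164 -0.     0.001] d [ 0.0001  0.0047 -0.0285] len 0.0288
[[-0.084, 0.0, -0.001], [-0.0001, -0.0025, -0.0008], -1], [[-0.164, 0.0, -0.001], [-0.0001, -0.0049, -0.0009], -1], [[-0.244, 0.0, -0.001], [-0.0001, -0.0074, -0.0007], -1], [[-0.324, 0.0, -0.001], [-0.0001, -0.0098, -0.0004], -1], [[-0.324, 0.0, -0.001], [-0.0001, -0.0098, -0.0004], -1],
```

arm_command(
  steps=[
    [[-0.084,0,0],[0,-0.0025,-0.0004],-1],
    [[-0.164,0,0],[0,-0.0048,-0.0006],-1],
    [[-0.244,0,0],[0,-0.0072,-0.0005],-1],
    [[-0.324,0,0],[0,-0.0096,-0.0002],-1],
    [[-0.324,0,0],[0,-0.0096,-0.0002],-1],
  ],
)

```text
time: 6.52
eef_pos: [0.4973, 0.0401, 0.208]
tcp_rot: [0.628, 0.774, 0.062, 0.051]
contact_force: [0.7, 0.0, -1.5]
opening: 0.152
```

```bash
python3 -c "
from h import *
c,s=snap('scene','scene3.png');cv2.imwrite('pics/s3c.png',cv2.resize(c['frame'][150:300,220:370,::-1],(600,600)))
rock(-.16,.16,.0042,.0057,4,1)"
```

```text
t 6.58 F [-0.9  0.  -1.1] T [-0.05  0.34 -0.07] open 0.152
tilt [-0.159 -0.001  0.002] d [ 0.0001 -0.0055 -0.03  ] len 0.0305
[[0.079, 0.001, -0.002], [-0.0001, 0.0031, -0.0], -1], [[0.159, 0.001, -0.002], [-0.0001, 0.0056, -0.0001], -1], [[0.239, 0.001, -0.002], [-0.0001, 0.0081, 0.0], -1], [[0.319, 0.0, -0.002], [-0.0001, 0.0106, 0.0004], -1], [[0.319, 0.0, -0.002], [-0.0001, 0.0106, 0.0004], -1],
```

View pics/s3c.png

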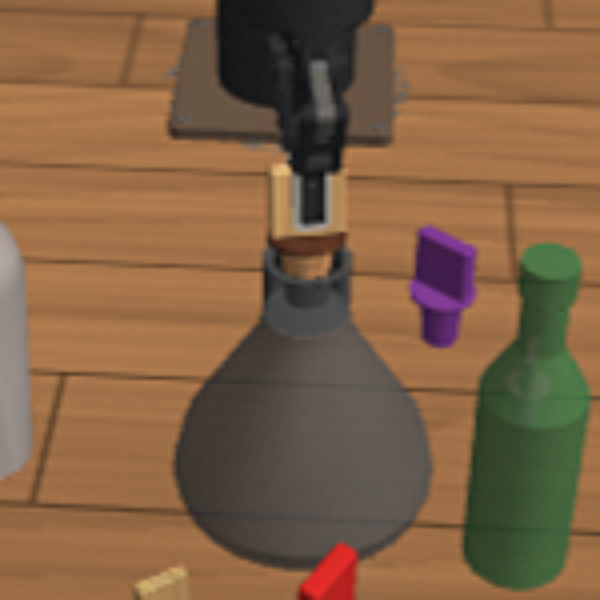

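The decanter hasn't moved (same pixels as before), the cork shows more above the rim, and forces are small. I'll continue rocking.

arm_command(
  steps=[
    [[0.08,0,0],[0,0.0028,-0.0001],-1],
    [[0.16,0,0],[0,0.0054,-0.0002],-1],
    [[0.24,0,0],[0,0.0079,-0.0001],-1],
    [[0.32,0,0],[0,0.0104,0.0003],-1],
    [[0.32,0,0],[0,0.0104,0.0003],-1],
  ],
)

```text
time: 7.2
eef_pos: [0.5077, 0.0423, 0.2094]
tcp_rot: [0.627, 0.775, -0.064, -0.052]
contact_force: [-3.1, 0.6, 3.4]
opening: 0.156
```

```bash
python3 -c "
from h import *
rock(.16,-.16,.0056,.0071,4,1)"
```

```text
t 7.2 F [-3.1  0.6  3.4] T [-0.04  0.76 -0.04] open 0.156
tilt [ 0.164 -0.     0.001] d [ 0.0001  0.0051 -0.0314] len 0.0318
[[-0.084, -0.0, -0.001], [-0.0001, -0.0026, -0.0], -1], [[-0.164, 0.0, -0.001], [-0.0001, -0.0052, -0.0001], -1], [[-0.244, 0.0, -0.001], [-0.0002, -0.0078, 0.0001], -1], [[-0.324, 0.0, -0.001], [-0.0002, -0.0104, 0.0005], -1], [[-0.324, 0.0, -0.001], [-0.0002, -0.0104, 0.0005], -1],
```

arm_command(
  steps=[
    [[-0.084,0,0],[0,-0.0026,-0.0003],-1],
    [[-0.164,0,0],[0,-0.0052,-0.0004],-1],
    [[-0.244,0,0],[0,-0.0078,-0.0002],-1],
    [[-0.324,0,0],[0,-0.0104,0.0002],-1],
    [[-0.324,0,0],[0,-0.0104,0.0002],-1],
  ],
)

```text
time: 7.82
eef_pos: [0.4972, 0.0402, 0.2106]
tcp_rot: [0.628, 0.774, 0.063, 0.051]
contact_force: [2.2, 2.0, -2.9]
opening: 0.156
```

```bash
python3 -c "
from h import *
rock(-.16,.16,.0072,.0087,4,1)"
```

```text
t 7.83 F [ 2.2  2.  -2.9] T [ 0.09 -0.03  0.04] open 0.156
tilt [-0.161 -0.     0.002] d [ 0.0003 -0.0057 -0.0326] len 0.0331
[[0.081, 0.0, -0.002], [-0.0003, 0.0031, -0.0004], -1], [[0.161, 0.0, -0.002], [-0.0003, 0.0059, -0.0004], -1], [[0.241, 0.0, -0.002], [-0.0003, 0.0086, -0.0002], -1], [[0.321, 0.0, -0.002], [-0.0003, 0.0114, 0.0002], -1], [[0.321, 0.0, -0.002], [-0.0003, 0.0114, 0.0002], -1],
```

arm_command(
  steps=[
    [[0.081,0,0],[-0.0002,0.003,-0.0003],-1],
    [[0.161,0,0],[-0.0002,0.0058,-0.0004],-1],
    [[0.241,0,0],[-0.0002,0.0085,-0.0002],-1],
    [[0.321,0,0],[-0.0002,0.0112,0.0002],-1],
    [[0.321,0,0],[-0.0002,0.0112,0.0002],-1],
  ],
)

```text
time: 8.45
eef_pos: [0.5079, 0.0423, 0.2118]
tcp_rot: [0.627, 0.774, -0.064, -0.052]
contact_force: [-4.1, 0.0, 2.0]
opening: 0.151
```

```bash
python3 -c "
from h import *
rock(.16,-.16,.0086,.0101,4,1)"
```

```text
t 8.45 F [-4.1  0.   2. ] T [-0.1   0.67 -0.01] open 0.151
tilt [0.164 0.    0.002] d [ 0.0001  0.0053 -0.0338] len 0.0343
[[-0.084, -0.0, -0.002], [-0.0001, -0.0026, -0.0006], -1], [[-0.164, -0.0, -0.002], [-0.0001, -0.0055, -0.0006], -1], [[-0.244, -0.0, -0.002], [-0.0001, -0.0083, -0.0004], -1], [[-0.324, -0.0, -0.002], [-0.0001, -0.0112, 0.0], -1], [[-0.324, -0.0, -0.002], [-0.0001, -0.0112, 0.0], -1],
```

arm_command(
  steps=[
    [[-0.084,0,-0.001],[0,-0.0026,-0.0005],-1],
    [[-0.164,0,-0.001],[0,-0.0055,-0.0006],-1],
    [[-0.244,0,-0.001],[0,-0.0083,-0.0004],-1],
    [[-0.324,0,-0.001],[0,-0.0112,0],-1],
    [[-0.324,0,-0.001],[0,-0.0112,0],-1],
  ],
)

```text
time: 9.07
eef_pos: [0.4967, 0.04, 0.2132]
tcp_rot: [0.627, 0.774, 0.063, 0.051]
contact_force: [1.5, 0.6, -4.4]
opening: 0.156
```

```bash
python3 -c "
from h import *
c,s=snap('scene','scene4.png');cv2.imwrite('pics/s4c.png',cv2.resize(c['frame'][150:300,220:370,::-1],(600,600)))
rock(-.16,.16,.01,.0115,4,1)"
```

```text
t 9.12 F [-0.3 -0.1 -4.7] T [-0.05  0.04  0.02] open 0.153
tilt [-0.161 -0.     0.002] d [ 0.0002 -0.0061 -0.0353] len 0.0358
[[0.081, 0.0, -0.002], [-0.0002, 0.0033, -0.0004], -1], [[0.161, 0.0, -0.002], [-0.0002, 0.0062, -0.0005], -1], [[0.241, 0.0, -0.002], [-0.0001, 0.0092, -0.0002], -1], [[0.321, 0.0, -0.002], [-0.0001, 0.0122, 0.0002], -1], [[0.321, 0.0, -0.002], [-0.0001, 0.0122, 0.0002], -1],
```

View pics/s4c.png

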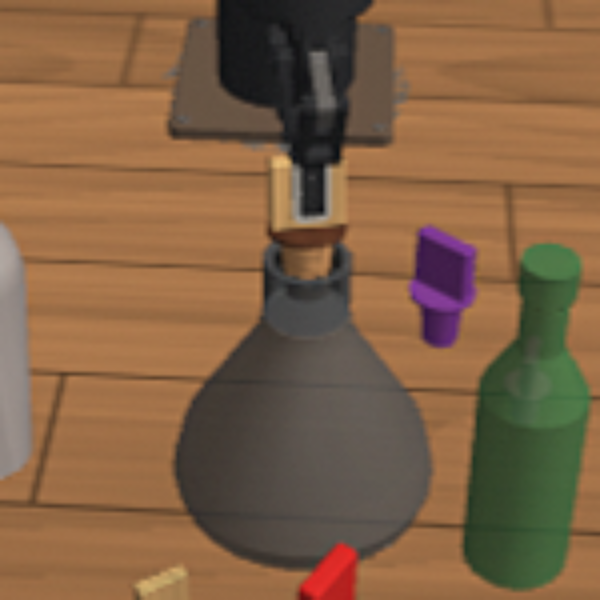

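The decanter is still in place and the plug is about 10 mm up. Continuing.

arm_command(
  steps=[
    [[0.081,0,-0.001],[0,0.0031,-0.0002],-1],
    [[0.161,0,-0.001],[0,0.0061,-0.0003],-1],
    [[0.241,0,-0.001],[0,0.009,0],-1],
    [[0.321,0,-0.001],[0,0.012,0.0004],-1],
    [[0.321,0,-0.001],[0,0.012,0.0004],-1],
  ],
)

```text
time: 9.75
eef_pos: [0.5084, 0.0424, 0.2144]
tcp_rot: [0.627, 0.775, -0.064, -0.052]
contact_force: [-3.9, -0.5, 0.4]
opening: 0.154
```

```bash
python3 -c "
from h import *
rock(.16,-.16,.0112,.0127,4,1)"
```

```text
t 9.75 F [-3.9 -0.5  0.4] T [-0.1   0.58 -0.1 ] open 0.154
tilt [ 0.165  0.    -0.   ] d [ 0.0001  0.0058 -0.0364] len 0.0369
[[-0.085, -0.0, 0.0], [-0.0001, -0.0029, -0.0006], -1], [[-0.165, -0.0, 0.0], [-0.0001, -0.0059, -0.0006], -1], [[-0.245, -0.0, 0.0], [-0.0001, -0.009, -0.0003], -1], [[-0.325, -0.0, 0.0], [-0.0001, -0.0121, 0.0002], -1], [[-0.325, -0.0, 0.0], [-0.0001, -0.0121, 0.0002], -1],
```

arm_command(
  steps=[
    [[-0.085,0,0],[0,-0.0029,-0.0005],-1],
    [[-0.165,0,0],[0,-0.0059,-0.0006],-1],
    [[-0.245,0,0],[0,-0.009,-0.0003],-1],
    [[-0.325,0,0],[0,-0.0121,0.0002],-1],
    [[-0.325,0,0],[0,-0.0121,0.0002],-1],
  ],
)

```text
time: 10.38
eef_pos: [0.4963, 0.0399, 0.2161]
tcp_rot: [0.627, 0.775, 0.063, 0.051]
contact_force: [1.6, 0.7, -4.0]
opening: 0.151
```

```bash
python3 -c "
from h import *
rock(-.16,.16,.0125,.014,4,1)"
```

```text
t 10.38 F [ 1.6  0.7 -4. ] T [ 0.1  -0.05  0.04] open 0.151
tilt [-0.162 -0.     0.001] d [ 0.0002 -0.0066 -0.0381] len 0.0386
[[0.082, 0.0, -0.001], [-0.0002, 0.0035, -0.0001], -1], [[0.162, 0.0, -0.001], [-0.0002, 0.0067, -0.0001], -1], [[0.242, 0.0, -0.001], [-0.0002, 0.0099, 0.0002], -1], [[0.322, 0.0, -0.001], [-0.0002, 0.013, 0.0007], -1], [[0.322, 0.0, -0.001], [-0.0002, 0.013, 0.0007], -1],
```

arm_command(
  steps=[
    [[0.082,0,-0.001],[0,0.0035,-0.0001],-1],
    [[0.162,0,-0.001],[0,0.0067,-0.0002],-1],
    [[0.242,0,-0.001],[0,0.0098,0.0001],-1],
    [[0.322,0,-0.001],[0,0.0129,0.0006],-1],
    [[0.322,0,-0.001],[0,0.0129,0.0006],-1],
  ],
)

```text
time: 11.0
eef_pos: [0.5089, 0.0425, 0.2175]
tcp_rot: [0.627, 0.775, -0.064, -0.051]
contact_force: [-3.8, -0.9, 0.3]
opening: 0.158
```

```bash
python3 -c "
from h import *
rock(.16,-.16,.014,.0155,4,1)"
```

```text
t 11.0 F [-3.8 -0.9  0.3] T [-0.06  0.78  0.  ] open 0.158
tilt [ 0.164 -0.    -0.001] d [ 0.0001  0.0063 -0.0395] len 0.04
[[-0.084, 0.0, 0.001], [-0.0001, -0.0031, -0.0003], -1], [[-0.164, 0.0, 0.001], [-0.0001, -0.0064, -0.0002], -1], [[-0.244, 0.0, 0.001], [-0.0001, -0.0097, 0.0001], -1], [[-0.324, 0.0, 0.001], [-0.0001, -0.0129, 0.0006], -1], [[-0.324, 0.0, 0.001], [-0.0001, -0.0129, 0.0006], -1],
```

arm_command(
  steps=[
    [[-0.084,0,0],[0,-0.0031,-0.0003],-1],
    [[-0.164,0,0],[0,-0.0064,-0.0003],-1],
    [[-0.244,0,0],[0,-0.0097,0],-1],
    [[-0.324,0,0],[0,-0.0129,0.0005],-1],
    [[-0.324,0,0],[0,-0.0129,0.0005],-1],
  ],
)

```text
time: 11.62
eef_pos: [0.496, 0.0398, 0.2192]
tcp_rot: [0.627, 0.775, 0.063, 0.051]
contact_force: [-0.6, -0.1, -2.2]
opening: 0.155
```

```bash
python3 -c "
from h import *
c,s=snap('scene','scene5.png');cv2.imwrite('pics/s5c.png',cv2.resize(c['frame'][150:300,220:370,::-1],(600,600)))
rock(-.16,.16,.0155,.017,4,1)"
```

```text
t 11.68 F [-0.5  1.  -2.5] T [0.08 0.32 0.03] open 0.154
tilt [-0.16  -0.001 -0.   ] d [ 0.0001 -0.0069 -0.0413] len 0.0418
[[0.08, 0.001, 0.0], [-0.0001, 0.0035, 0.0001], -1], [[0.16, 0.001, 0.0], [-0.0001, 0.0069, 0.0001], -1], [[0.24, 0.001, 0.0], [-0.0001, 0.0103, 0.0004], -1], [[0.32, 0.001, 0.0], [-0.0001, 0.0137, 0.001], -1], [[0.32, 0.001, 0.0], [-0.0001, 0.0137, 0.001], -1],
```

View pics/s5c.png

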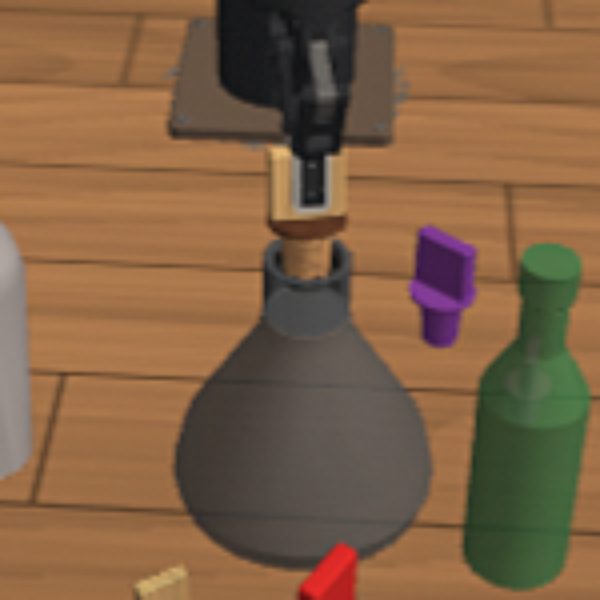

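arm_command(
  steps=[
    [[0.08,0,0],[0,0.0035,0],[-1]],
    [[0.16,0,0],[0,0.0069,0],[-1]],
  ],
)

```text
$.steps[0][2]: bad value
```

arm_command(
  steps=[
    [[0.08,0,0],[0,0.0035,0],-1],
    [[0.16,0,0],[0,0.0069,0],-1],
    [[0.24,0,0],[0,0.0103,0.0003],-1],
    [[0.32,0,0],[0,0.0137,0.0009],-1],
    [[0.32,0,0],[0,0.0137,0.0009],-1],
    [[0.24,0,0],[0,0.0103,0],-1],
    [[0.16,0,0],[0,0.0069,-0.0005],-1],
    [[0.16,0,0],[0,0.0069,-0.0005],-1],
  ],
)

```text
time: 12.68
eef_pos: [0.5024, 0.041, 0.2209]
tcp_rot: [0.629, 0.777, 0.001, 0.001]
contact_force: [-0.5, -0.3, -2.3]
opening: 0.155
```

```bash
python3 -c "
from h import *
rock(0,0,.018,.024,4,1)"
```

```text
t 12.68 F [-0.5 -0.3 -2.3] T [ 0.02  0.02 -0.  ] open 0.155
tilt [-0.003 -0.001  0.001] d [ 0.     -0.0004 -0.0429] len 0.0429
[[0.003, 0.001, -0.001], [-0.0, 0.0004, -0.0026], -1], [[0.003, 0.001, -0.001], [-0.0, 0.0004, -0.0041], -1], [[0.003, 0.001, -0.001], [-0.0, 0.0004, -0.0056], -1], [[0.003, 0.001, -0.001], [-0.0, 0.0004, -0.0071], -1], [[0.003, 0.001, -0.001], [-0.0, 0.0004, -0.0071], -1],
```

The rise is about 17 mm and the load is about 2 N, which is just the stopper's weight. I'll try a gentle lift of 6 mm.

arm_command(
  steps=[
    [[0.003,0,0],[0,0.0004,-0.002],-1],
    [[0.003,0,0],[0,0.0004,-0.004],-1],
    [[0.003,0,0],[0,0.0004,-0.006],-1],
    [[0.003,0,0],[0,0.0004,-0.006],-1],
  ],
)

```text
time: 13.18
eef_pos: [0.5031, 0.0412, 0.2272]
tcp_rot: [0.629, 0.777, -0.0, 0.001]
contact_force: [-0.8, 0.4, -1.0]
opening: 0.155
```

```bash
python3 -c "
from h import *
c,s=snap('scene','scene6.png');cv2.imwrite('pics/s6c.png',cv2.resize(c['frame'][150:300,220:370,::-1],(600,600)))
rock(0,0,.018,.024,1,0)"
```

```text
t 13.22 F [-1.2  0.1 -2.1] T [0.05 0.13 0.01] open 0.154
tilt [-0.001 -0.001  0.001] d [-0.      0.0003 -0.0492] len 0.0492
[[0.001, 0.001, -0.001], [0.0, -0.0003, -0.0008], -1],
```

View pics/s6c.png

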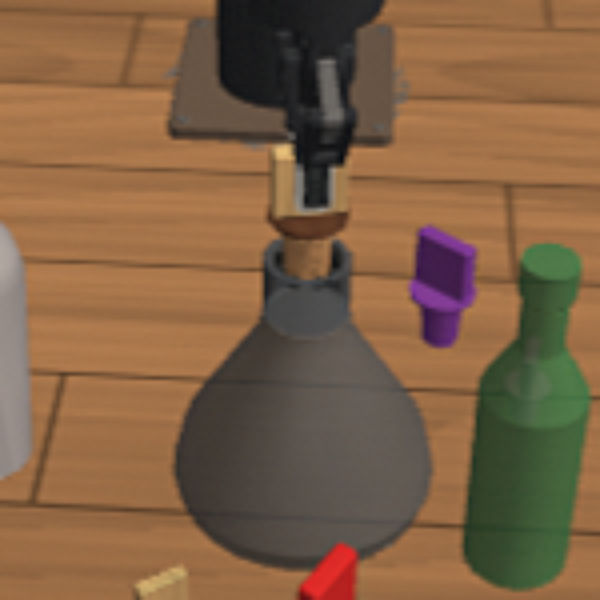

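It's loose, and the decanter is unmoved. Lifting straight out.

arm_command(
  steps=[
    [[0,0,0],[0,0,-0.008],-1],
    [[0,0,0],[0,0,-0.018],-1],
    [[0,0,0],[0,0,-0.03],-1],
    [[0,0,0],[0,0,-0.045],-1],
    [[0,0,0],[0,0,-0.07],-1],
    [[0,0,0],[0,0,-0.1],-1],
    [[0,0,0],[0,0,-0.125],-1],
    [[0,0,0],[0,0,-0.125],-1],
    [[0,0,0],[0,0,-0.125],-1],
  ],
)

```text
time: 14.35
eef_pos: [0.5026, 0.0414, 0.3514]
tcp_rot: [0.629, 0.777, -0.001, 0.0]
contact_force: [-0.3, -0.9, -2.8]
opening: 0.155
```

```bash
python3 -c "
from h import *
c,s=snap('scene','scene7.png');t,_=snap('top','top7.png');w,s=snap('wrist','wrist7.png')
print(s['time'],s['eef_pos'],s['tcp_rot'],s['contact_force'],s['opening'])
print(plan([.4533,-.333,.35],RU,s))
cv2.imwrite('pics/s7c.png',np.hstack([cv2.resize(c['frame'][100:300,200:400,::-1],(400,400)),cv2.resize(w['frame'][100:380,140:420,::-1],(400,400))]))
E=0"
```

```text
14.45 [0.50237557 0.04138496 0.35049283] [ 6.29081866e-01  7.77338269e-01 -9.68315804e-04 -5.32693317e-04] [ 0.18577575 -0.75771781 -2.51285791] 0.1492454391789381
(array([-0.00217574,  0.00038956, -0.00052702]), array([-0.35592291, -0.12605876,  0.00090594]))
```

View pics/s7c.png

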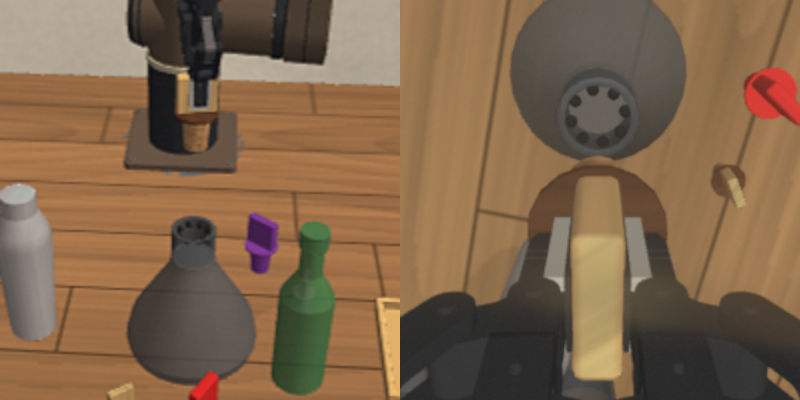

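View pics/top7.png

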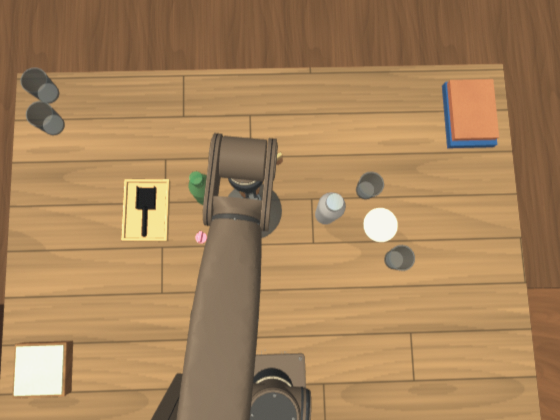

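The stopper is out, the decanter still stands in place, and the wrist view shows the grip unchanged. Before placing, I'll locate the shaker and tumblers so I can choose a clear hand yaw over the coaster.

```bash
python3 - <<'E'
from h import *
c,s=load("top7.png")
h=cv2.cvtColor(c["frame"],cv2.COLOR_RGB2HSV)
def blob(m,x0,y0,x1,y1,z,name):
    q=np.zeros(m.shape,np.uint8);q[y0:y1,x0:x1]=m[y0:y1,x0:x1]
    cnt=max(cv2.findContours(q,0,2)[0],key=cv2.contourArea);(x,y),r=cv2.minEnclosingCircle(cnt)
    P=onplane(c,s,x,y,z);print(name,(round(x,1),round(y,1),round(r,1)),P.round(4),"dia",np.linalg.norm(onplane(c,s,x+r,y,z)-onplane(c,s,x-r,y,z)).round(3));return P
C=blob((h[...,1]<40)&(h[...,2]>200),350,195,410,250,.009,"coaster")
# manual: shaker lid circle and tumbler rims from 5x crop ct2 (origin 305,165)
f=lambda u,v:(305+u/5-.5,165+v/5-.5)
sh=onplane(c,s,*f(150,185),.22);ta=onplane(c,s,*f(338,92),.09);tb=onplane(c,s,*f(487,464),.09)
for n,P in(("sh",sh),("ta",ta),("tb",tb)):
    d=(P-C)[:2];print(n,P.round(3),"dist",np.linalg.norm(d).round(3),"head",np.degrees(np.arctan2(d[1],d[0])).round(1))
print(get_state()["qpos"].round(3))
E
```

```text
coaster (380.1, 224.3, 17.0) [ 0.4536 -0.3333  0.009 ] dia 0.099
sh [ 0.488 -0.172  0.22 ] dist 0.165 head 78.0
ta [ 0.561 -0.299  0.09 ] dist 0.112 head 17.8
tb [ 0.351 -0.368  0.09 ] dist 0.108 head -161.1
[-1.190e-01 -1.660e-01  1.836e+00 -1.000e-03  1.473e+00 -3.290e-01]
```

The tumblers measure 112 and 108 mm from the coaster centre, matching the stated 110. Over the coaster I'll put the tool x axis at heading 18° so the jaws open away from the tumblers and the camera stays away from the shaker.

arm_command(
  steps=[
    [[0,0,0.146],[-0.03,-0.011,0],-1],
    [[0,0,0.292],[-0.068,-0.024,0],-1],
    [[0,0,0.438],[-0.106,-0.037,0],-1],
    [[0,0,0.584],[-0.144,-0.051,0],-1],
    [[0,0,0.73],[-0.182,-0.064,0],-1],
    [[0,0,0.876],[-0.22,-0.078,0],-1],
    [[0,0,1.022],[-0.258,-0.091,0],-1],
    [[0,0,1.168],[-0.296,-0.105,0],-1],
    [[0,0,1.314],[-0.33,-0.117,0],-1],
    [[0,0,1.466],[-0.356,-0.126,0],-1],
    [[0,0,1.466],[-0.356,-0.126,0],-1],
    [[0,0,1.466],[-0.356,-0.126,0],-1],
  ],
)

```text
time: 16.0
eef_pos: [0.4533, -0.3324, 0.3501]
tcp_rot: [0.988, 0.157, -0.001, -0.001]
contact_force: [0.1, 0.3, -2.1]
opening: 0.151
```

```bash
python3 - <<'E'
from h import *
w,s=snap("wrist","wrist8.png");c,_=snap("scene","scene8.png")
print(s["time"],s["eef_pos"],s["qpos"].round(2),s["dq"].round(3),s["opening"],s["contact_force"])
print(plan([.4536,-.3333,.11],Rdown(np.radians(-72)),s),plan([.4536,-.3333,.061],Rdown(np.radians(-72)),s))
cv2.imwrite("pics/s8c.png",np.hstack([cv2.resize(c["frame"][100:320,60:280,::-1],(400,400)),cv2.resize(w["frame"][:,70:490,::-1],(400,400))]))
E
```

```text
16.0 [ 0.45332293 -0.33243098  0.35005015] [-0.81 -0.03  1.71 -0.    1.46  0.44] [ 0.015 -0.012  0.    -0.001 -0.001  0.005] 0.1509060559854243 [ 0.08197177  0.29254139 -2.07562047]
(array([-0.00181406,  0.00255291,  0.0021187 ]), array([0.0006054 , 0.0013482 , 0.24004734])) (array([-0.00181406,  0.00255291,  0.0021187 ]), array([0.0007304 , 0.00143722, 0.2890471 ]))
```

View pics/s8c.png

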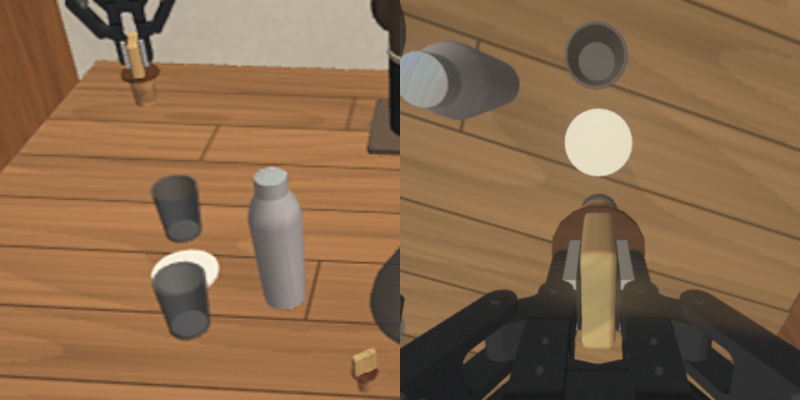

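The wrist view shows the coaster at about (278,149), centred across the jaws. I'll cross-check its position, then descend.

```bash
python3 - <<'E'
from h import *
w,s=load("wrist8.png");h=cv2.cvtColor(w["frame"],cv2.COLOR_RGB2HSV)
m=((h[...,1]<50)&(h[...,2]>170)).astype(np.uint8);m[:100]=0;m[200:]=0;m[:,:220]=0;m[:,340:]=0
n,l,st,ce=cv2.connectedComponentsWithStats(m);i=1+np.argmax(st[1:,4]);print(ce[i],st[i],onplane(w,s,*ce[i],.009))
E
```

```text
[277.86677075 148.94717668] [ 244  114   70   71 3843] [ 0.45475365 -0.33064204  0.009     ]
```

arm_command(
  steps=[
    [[0,0,0.002],[0,0.001,0.03],-1],
    [[0,0.002,0.002],[0,0.001,0.07],-1],
    [[-0.001,0.002,0.002],[0,0.001,0.11],-1],
    [[-0.002,0.002,0.002],[0,0.001,0.15],-1],
    [[-0.002,0.002,0.002],[0,0.001,0.19],-1],
    [[-0.002,0.002,0.002],[0,0.001,0.22],-1],
    [[-0.002,0.002,0.002],[0,0.001,0.24],-1],
    [[-0.002,0.002,0.002],[0,0.001,0.24],-1],
    [[-0.002,0.002,0.002],[0,0.001,0.24],-1],
    [[-0.002,0.002,0.002],[0,0.001,0.24],-1],
  ],
)

```text
time: 17.35
eef_pos: [0.4542, -0.3336, 0.1124]
tcp_rot: [0.988, 0.157, 0.001, 0.002]
contact_force: [0.1, -0.1, -1.1]
opening: 0.153
```

```bash
python3 - <<'E'
from h import *
w,s=snap("wrist","wrist9.png");c,_=snap("scene","scene9.png")
print(s["time"],s["eef_pos"],s["dq"].round(3),s["opening"],s["contact_force"])
print(plan([.4536,-.3333,.061],Rdown(np.radians(-72)),s))
cv2.imwrite("pics/s9c.png",np.hstack([cv2.resize(c["frame"][180:300,110:230,::-1],(400,400)),cv2.resize(w["frame"][:,70:490,::-1],(400,400))]))
E
```

```text
17.35 [ 0.45420675 -0.33364713  0.11239885] [-0.004  0.002  0.004  0.001  0.     0.001] 0.15309599261318996 [ 0.1439958  -0.0602031  -1.14675268]
(array([ 0.00415536, -0.00110737,  0.001143  ]), array([-0.00052599, -0.00073178,  0.05139571]))
```

View pics/s9c.png

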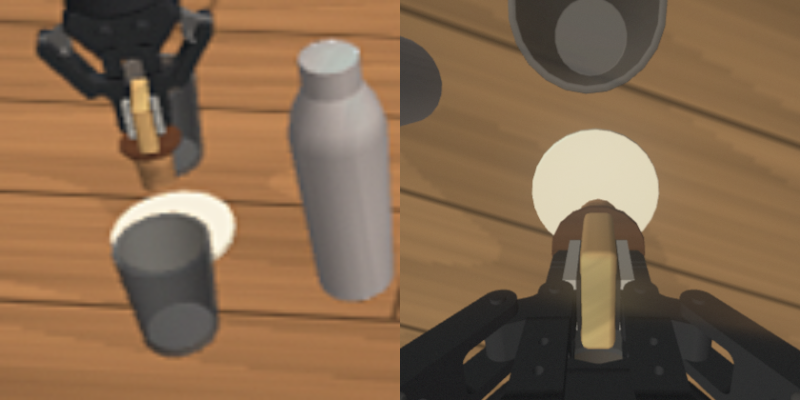

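The stopper hangs over the coaster, with the coaster's centre in line with it. Descending to just above contact.

arm_command(
  steps=[
    [[0.004,-0.001,0.001],[0,-0.0005,0.012],-1],
    [[0.004,-0.001,0.001],[0,-0.0005,0.025],-1],
    [[0.004,-0.001,0.001],[0,-0.0005,0.037],-1],
    [[0.004,-0.001,0.001],[0,-0.0005,0.046],-1],
    [[0.004,-0.001,0.001],[0,-0.0005,0.046],-1],
    [[0.004,-0.001,0.001],[0,-0.0005,0.046],-1],
  ],
)

```text
time: 18.2
eef_pos: [0.4541, -0.3334, 0.0662]
tcp_rot: [0.988, 0.156, -0.0, -0.0]
contact_force: [0.7, -0.2, -1.6]
opening: 0.154
```

arm_command(
  steps=[
    [[0,0,0],[0,0,0.001],-1],
    [[0,0,0],[0,0,0.002],-1],
    [[0,0,0],[0,0,0.003],-1],
    [[0,0,0],[0,0,0.003],-1],
  ],
)

```text
time: 18.7
eef_pos: [0.454, -0.3334, 0.0631]
tcp_rot: [0.988, 0.156, -0.0, -0.0]
contact_force: [-0.7, 0.2, -1.3]
opening: 0.155
```

```bash
python3 - <<'E'
from h import *
w,s=snap("wrist","wrist10.png");c,_=snap("scene","scene10.png")
print(s["time"],s["eef_pos"],s["dq"].round(3),s["opening"],s["contact_force"],s["wrist_torque"])
print(plan([.4536,-.3333,.061],Rdown(np.radians(-72)),s))
cv2.imwrite("pics/s10c.png",np.hstack([cv2.resize(c["frame"][180:300,110:230,::-1],(400,400)),cv2.resize(w["frame"][:,70:490,::-1],(400,400))]))
E
```

```text
18.7 [ 0.45402568 -0.33338765  0.06312751] [-0.    -0.003 -0.002  0.    -0.     0.   ] 0.1548072671431928 [-0.66172922  0.18014036 -1.28327769] [0.04138277 0.02064425 0.03796239]
(array([-1.59271503e-04,  7.30297037e-05, -9.79612953e-05]), array([-0.00037763, -0.00021453,  0.00212757]))
```

View pics/s10c.png

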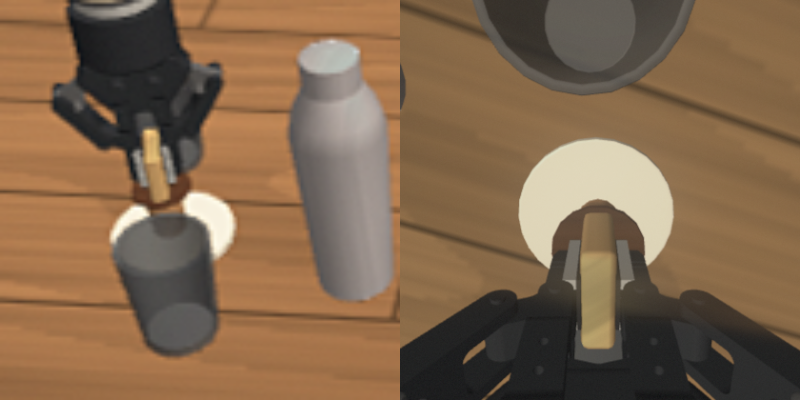

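No contact yet, and the arm sits clear of the tumblers and the shaker. Going down in 0.5 mm steps to feel for it.

arm_command(
  steps=[
    [[0,0,0],[0,0,0.0005],-1],
    [[0,0,0],[0,0,0.001],-1],
    [[0,0,0],[0,0,0.0015],-1],
    [[0,0,0],[0,0,0.0015],-1],
  ],
)

```text
time: 19.3
eef_pos: [0.454, -0.3334, 0.0616]
tcp_rot: [0.988, 0.156, -0.0, -0.0]
contact_force: [-0.3, 0.5, -2.0]
opening: 0.153
```

arm_command(
  steps=[
    [[0,0,0],[0,0,0.0005],-1],
    [[0,0,0],[0,0,0.001],-1],
    [[0,0,0],[0,0,0.001],-1],
  ],
)

```text
time: 19.68
eef_pos: [0.4542, -0.3335, 0.0615]
tcp_rot: [0.988, 0.156, -0.0, -0.0]
contact_force: [-2.3, 2.3, 4.6]
opening: 0.156
```

Contact felt at TCP z ≈ 0.0615, as expected. I'll open part way and retreat straight up.

arm_command(
  steps=[
    [[0,0,0],[0,0,0],-0.55],
    [[0,0,0],[0,0,0],-0.4],
    [[0,0,0],[0,0,0],-0.1],
    [[0,0,0],[0,0,0],0.1],
    [[0,0,0],[0,0,0],0.1],
  ],
)

```text
time: 20.3
eef_pos: [0.4542, -0.3335, 0.0614]
tcp_rot: [0.988, 0.156, -0.0, -0.0]
contact_force: [-0.2, 0.4, 0.5]
opening: 0.55
```

```bash
python3 - <<'E'
from h import *
w,s=snap("wrist","wrist11.png");c,_=snap("scene","scene11.png")
print(s["time"],s["eef_pos"],s["opening"],s["contact_force"])
cv2.imwrite("pics/s11c.png",np.hstack([cv2.resize(c["frame"][180:300,110:230,::-1],(400,400)),cv2.resize(w["frame"][:,70:490,::-1],(400,400))]))
E
```

```text
20.3 [ 0.45419174 -0.33349197  0.06135988] 0.5502176374223559 [-0.2389156   0.40293992  0.4708548 ]
```

View pics/s11c.png

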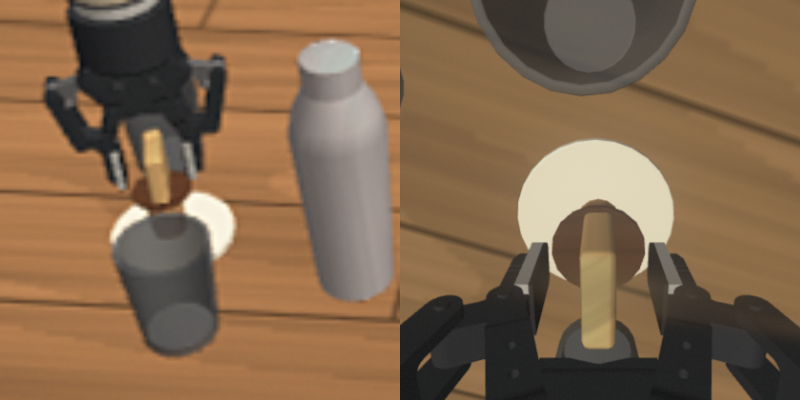

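The fingers are clear and the stopper stands upright. Retreating upward.

arm_command(
  steps=[
    [[0,0,0],[0,0,-0.015],0.1],
    [[0,0,0],[0,0,-0.04],0.1],
    [[0,0,0],[0,0,-0.08],0.1],
    [[0,0,0],[0,0,-0.13],0.1],
    [[0,0,0],[0,0,-0.18],0.1],
    [[0,0,0],[0,0,-0.23],0.1],
    [[0,0,0],[0,0,-0.26],0.1],
    [[0,0,0],[0,0,-0.26],0.1],
    [[0,0,0],[0,0,-0.26],0.1],
    [[0,0,0],[0,0,-0.26],0.1],
    [[0,0,0],[0,0,-0.26],0.1],
  ],
)

```text
time: 21.78
eef_pos: [0.4539, -0.3332, 0.3198]
tcp_rot: [0.988, 0.156, -0.001, -0.001]
contact_force: [0.2, -1.3, 0.3]
opening: 0.549
```

```bash
python3 - <<'E'
from h import *
w,s=snap("wrist","wrist12.png");c,_=snap("scene","scene12.png");t,_=snap("top","top12.png")
print(s["time"],s["eef_pos"],s["opening"],s["contact_force"])
cv2.imwrite("pics/s12c.png",np.hstack([cv2.resize(c["frame"][170:350,110:390,::-1],(467,300)),cv2.resize(w["frame"][:,70:490,::-1],(300,300))]))
a,_=load("scene0.png");d=np.abs(a["frame"].astype(int)-c["frame"]).max(2);d[:170]=0
cv2.imwrite("pics/d12.png",(np.clip(d*3,0,255)).astype(np.uint8))
print(proj(w,s,[.454,-.3335,.097]),proj(w,s,[.454,-.3335,.009]))
E
```

```text
21.775 [ 0.45386453 -0.33315151  0.31975264] 0.5490989004228636 [ 0.20529835 -1.29883008  0.31942964]
[279.32403473 168.540855  ] [279.2789692  154.35403057]
```

View pics/s12c.png

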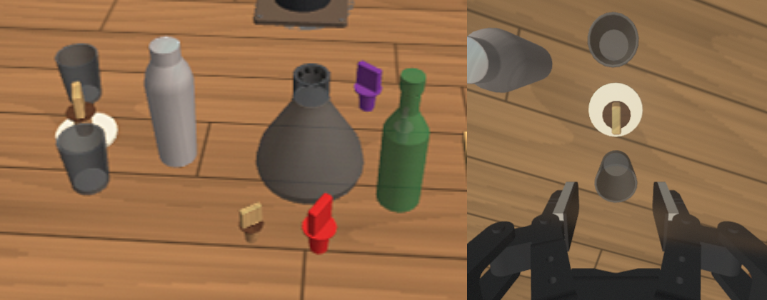

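View pics/d12.png

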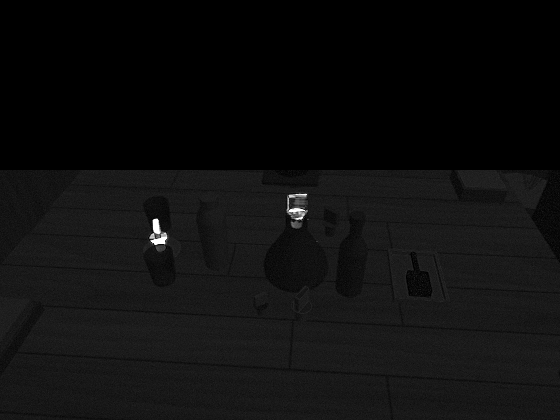

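The before/after difference in the scene view is bright only where the stopper left the neck (297,205) and where it now stands (158,235). The decanter, bottle, shaker and tumblers show no shift. Handing in.

```bash
python3 - <<'E'
from h import *
print(sign_off()); s=get_state();print(s["time"],s["contact_force"])
E
```

```text
the job is handed in; nothing more can be done
None
the job is handed in; nothing more can be done
```

The stopper is out of the decanter and standing upright on the coaster, released, with the arm clear above it. I handed the job in at about 22 s; no verdict is reported.

- **Rocking:** I pinched the larger pale finial on its flat faces and rocked it about the seal. It took one half swing and 12 full swings of about ±0.16 rad, easing it up about 1.4 mm each. Pull stayed under 5 N. At about 17 mm of rise the load was only the stopper's own weight, so I lifted it out and set it down on contact.
- **Last checks:** The before/after scene pictures differ only at the neck and the coaster, so the decanter, bottle, shaker and tumblers had not visibly moved. The wrist view shows the stopper upright in the middle of the coaster.
- **Disagreements:** The wrist camera put the finial about 3 mm further along its wide side than the other two views. It also put the coaster 2–3 mm away from the top view. Neither mattered for the grip or the placing. One move call was refused for a format slip, resent in corrected form, and cost no motion.

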